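Change the kaleidoscope barrel in the marking cradle and hold the next one down

TASK

The pale barrel in the V-cradle has been marked out: lift it out and lay it in the empty groove of the work tray, beside the other pale one. Then take the dark barrel from the tray, lay it in the cradle with its end up against the steel end stop, and hold it pressed down with about 15 N, so that it bears firmly on both sides of the V and cannot roll while I pencil its line. Finish like that, still holding it down: do not let go, do not force it (never more than 45 N on one side), and leave the third barrel and the other things on the bench where they are.

Things in the scene. Friction and masses are not known exactly. Their poses are not given: they have to be found in the camera images.
- cradle: Marking cradle fixed to the middle of the bench, slightly turned: wooden base 158 x 78 x 16 mm, two blue iron V-rests (24 mm long, 52 mm wide, 46 mm high over the bench, centred at x = -38 and +38 mm), steel end stop at the +x end (face at x = +60 mm, plate 36 mm wide, 58 mm high). Origin on the bench under the middle of the V; x along the V to the stop, z up.
- seat (a point): 52 mm above the bench: the centre of a barrel that rests on both sides of the 90 degree V with its end against the stop. Axes as the cradle's. Contact lines lie 45 degrees below the barrel's axis on either side. In the 52 mm gap between the V-rests the base is 36 mm below this point, so fingers fit beside a seated barrel. All rigid: force rises steeply on contact.
- strip_left: The bright steel wear strips on the left (+y of the cradle) side of the V, one on each V-rest, 24 x 20 x 3 mm. Frame as the cradle's.
- strip_right: The same on the right (-y of the cradle) side of the V.
- tray: Grey tray fixed to the right part of the bench, slightly turned, behind a vice (98 mm high), before a drawer cabinet (205 mm high). 144 x 200 mm; end walls 30 mm high at its x ends (inner faces 128 mm apart), no side walls. Three green-floored grooves along x, 31 mm wide, 70 mm apart, floors 8 mm and ribs 14 mm above the bench; 34 mm between barrels. Origin on the bench under its centre; z up.
- groove0 (a point): Centre of a barrel lying in the tray's groove at y = -70 mm (26 mm above the bench). Axes as the tray's.
- groove1 (a point): The same for the middle groove, which is empty at the start.
- groove2 (a point): The same for the groove at y = +70 mm.
- pale_barrel: Turned wooden kaleidoscope barrel, a plain cylinder 36 mm in diameter and 120 mm long with a brass ring and a dark glass disc at each end (both ends alike), about 0.13 kg. Origin at its centre, x along its axis. Pale wood with a thin pencil line along it. At the start it lies in the cradle.
- dark_barrel: Turned wooden kaleidoscope barrel, a plain cylinder 36 mm in diameter and 120 mm long with a brass ring and a dark glass disc at each end (both ends alike), about 0.13 kg. Origin at its centre, x along its axis. Dark brown wood, unmarked. At the start it lies in one of the two outer grooves of the tray.
- tray_barrel: Turned wooden kaleidoscope barrel, a plain cylinder 36 mm in diameter and 120 mm long with a brass ring and a dark glass disc at each end (both ends alike), about 0.13 kg. Origin at its centre, x along its axis. Pale wood with a pencil line; it lies in the other outer groove of the tray and stays there.
- sealer: Can of sealer, white with dark cap, 64 mm in diameter and 112 mm high, standing at the back right; origin at the centre of its foot. Stays.
- scroll_chuck: Grey steel lathe chuck, 92 mm in diameter, 73 mm high, standing at the back, left of the blue cabinet of small drawers; origin at the centre of its foot. Stays.

How it is judged:
By the outcome, as a careful person would: the job done as asked, in the order asked, and still so for the second after the job is handed in, while the arm keeps its last pose, push and grip.
It also fails if it takes over 58 s, if anything falls off the work surface, if the arm or the gripper's body presses on something with over 40 N, if the wrist force passes 120 N, or if a joint passes its speed limit or range.

ROBOT

A 6-joint arm with a two-finger parallel gripper is mounted at the origin on a cart in front of the work surface, level with it; the furniture and walls round the work are solid. World frame = base frame: x ahead of the robot, y to its left, z up, the work surface at z = 0. Lengths are in mm, angles in rad, forces in N, time in s.
With the tool pointing down it reaches from about 400 to 925 mm from the base axis. Payload 12.5 kg.
Tool frame: the origin (TCP) lies at the very end of the fingers, on their centre line; the grasp point (between the pads) lies 19 mm behind it; z points along the fingers, y is the line along which they close (so a half turn about z gives the same grasp; the last joint's range is limited). The gripper opens to 95 mm and grips with 3 to 60 N. Pads are 20 mm wide; open, the fingers measure 119 mm over their backs; the gripper's body (75 mm by 180 mm) begins 59 mm behind the grasp point.
Start: joints at [-1.357, 0.491, 1.559, -0, 1.092, -0.106], TCP at [196.509, -593.322, 214.661] pointing down, gripper open.
Joint ranges: [-3.1, 3.1], [-0.84, 2.19], [0.05, 2.79], [-1.13, 4.28], [0.06, 2.93], [-2.69, 2.69]. Speed limits (rad/s): [2.22, 2.22, 2.79, 3.14, 3.14, 3.14].

INTERFACE

Orientations are given as [roll, pitch, yaw] about the fixed x, y, z axes, in that order (R = Rz(yaw) Ry(pitch) Rx(roll)).
In Python, from cell import env, vision, job_done gives the robot as it stands (env), with the cameras (vision) and the job as plain functions.
- The arm moves only by the shell command python3 steer.py 'ROWS'. ROWS is a JSON list of rows, 1 to 5 of them, each an object with the fields x, y, z (the shift in fractions of the full range, 1 being 30 cm), spin (a turn about the tool's z in fractions of the full range, 1 being pi/2 rad), finger_gap (the opening from 0.0 (shut) to 1.0 (fully open)); a field left out counts as zero (the opening has to be given); each row is the pose to reach, as a shift and turn from the pose commanded when the command began, along the tool's axes at that moment; what a row does not reach only later rows make up. A row lasts 1/12 s, in which the tool goes at most 41.7 mm and 0.125 rad, less where a joint would pass 70% of its speed; a pose out of reach is approached as far as the arm can. The fingers move at their own pace and stop on an object; the grip force is fixed at half the most. Time passes only in rows, so rows that do not move let the fingers close. It prints the time, the measured TCP pose, the force, the opening and the grip force at its end. Shift and turn numbers lie between -1 and 1, and a call with a number outside is refused. Input that does not fit is refused with a message, and nothing moves.
- env.state(): the state, without advancing time (a new reading comes with each control period).
- vision.read_camera(name): name is "side" or "top"; returns (picture, depth): 400x640x3 uint8, red, green, blue; 400x640 float32, mm along the optical axis (not along the pixel's ray), 0 where there is no reading.
- vision.camera_info(name): a dict with "vertical_fov" (degrees; the focal length in pixels is half the picture's height over the tangent of half this angle, whatever the lens; pixels are square), "cx", "cy" (the principal point, pixels), "origin" and "attitude" of the camera in the world. Camera axes: x right, y down, z forward; pixel columns grow to the right and rows downward; lengths in mm; the calibration is good to about 2 mm. A picture is of the moment at which its call begins. camera_info takes no time and is no camera call.
- job_done(): hands the job in; it is judged then, once.
The state is a dict: "t": time; "joints": joint angles; "qvel": joint speeds; "tau": joint torques, N m; "eef_pos": TCP position; "tcp_rot": TCP orientation; "ft_force": force on the tool from outside, world axes, zero at the start; "moment": the same for the moment, N m; "opening": opening from 0.0 (shut) to 1.0 (fully open); "grip_force": force on a finger pad.
Only numpy, scipy, OpenCV 4.12 (cv2) and the standard library are available. Lean on these libraries where they do the work, as an engineer would, in place of code of your own. Each camera call takes 0.05 s, during which the arm holds its last target. There are 200 camera calls.

## Working session

There is one attempt and no reset: what is moved stays moved. The work goes in short steps, Python scripts to look and compute and a shell command to move; the robot and the scene stay as the last step left them, time stands still between calls to the robot, and variables do not carry over. Pictures are saved under pics/ and viewed, at most 10 in all, crops included, and the job is handed in when it is done.

```bash
ls; mkdir -p pics; python3 - <<'E'
from cell import env, vision, job_done
import cv2,numpy as np
for n in("top","side"):
    p,d=vision.read_camera(n); cv2.imwrite(f"pics/{n}0.png",p[...,::-1]); np.save(f"pics/{n}0.npy",d); print(n,vision.camera_info(n))
print(env.state())
E
```

```text
cell.py
pics
steer.py
top {'vertical_fov': 50.39281411249214, 'cx': 313.4468105356232, 'cy': 200.3815930371673, 'origin': array([ 477.05154656,  119.73742862, 1015.36514063]), 'attitude': array([-3.00477057,  0.00976784, -1.59793157])}
side {'vertical_fov': 42.61655463987779, 'cx': 318.2111059338985, 'cy': 202.5878854833788, 'origin': array([ 644.73468401, 1055.45185553,  698.569419  ]), 'attitude': array([-2.16575991,  0.00703086,  3.12252043])}
{'t': 0.1, 'joints': array([-1.35658874e+00,  4.91479244e-01,  1.55936152e+00, -3.98188403e-05,
        1.09165979e+00, -1.05580279e-01]), 'qvel': array([ 0.00061077, -0.0004753 , -0.00152328, -0.0003154 ,  0.00010562,
       -0.00124707]), 'tau': array([ 1.75202851e-03, -6.13621545e+01, -2.58605558e+01,  6.93225022e-02,
        4.69913101e-02, -7.18502429e-05]), 'eef_pos': array([ 196.46133012, -593.11731634,  214.1419155 ]), 'tcp_rot': array([-3.14068608e+00, -6.05577029e-05,  3.19806212e-01]), 'ft_force': array([ 0.67086218,  0.09200686, -0.76665023]), 'moment': array([ 0.03463319, -0.02162177, -0.01965609]), 'grip_force': 0.0, 'opening': 0.9999781658111825}
```

View pics/top0.png

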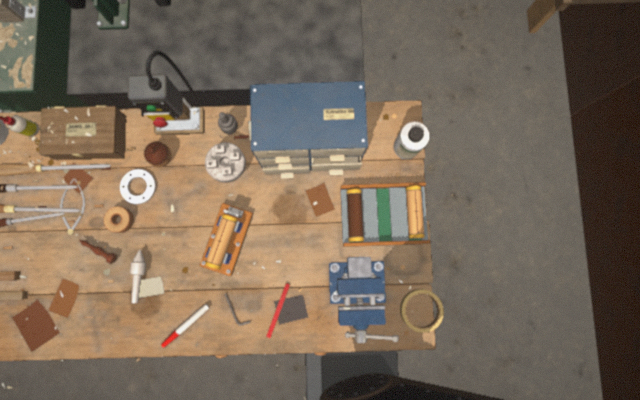

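View pics/side0.png

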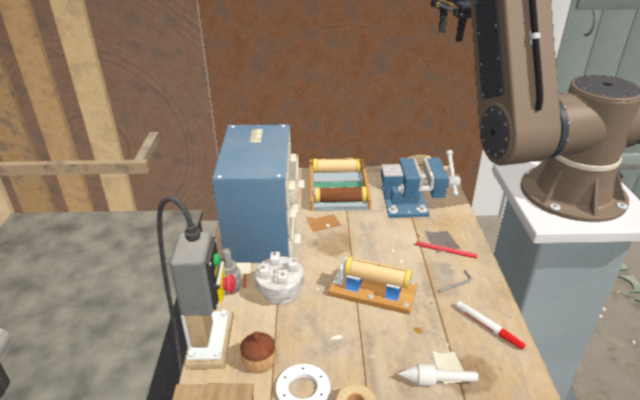

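The top view shows the cradle at about (228,237) px with the stop at its upper end (238,203). The tray is at (384,213): dark barrel in the left groove (355,215), the pale one in the right groove (416,212), and the middle groove empty. The side view agrees. Next I'll localise these from the depth images.

```bash
cat > h.py <<'E'
import numpy as np,cv2
from cell import env, vision, job_done
from scipy.spatial.transform import Rotation as R
from scipy.optimize import least_squares
def cloud(n,d):
    i=vision.camera_info(n); f=200/np.tan(np.radians(i["vertical_fov"]/2))
    v,u=np.mgrid[:400,:640]
    P=np.stack([(u-i["cx"])/f*d,(v-i["cy"])/f*d,d],-1)
    W=P@R.from_euler("xyz",i["attitude"]).as_matrix().T+i["origin"]
    W[d<=0]=np.nan; return W
def fit(P,z0,r=18):
    """horizontal cylinder: centre, yaw, from points on it; ends from extents"""
    c=P[:,:2].mean(0); w=np.linalg.svd(P[:,:2]-c,full_matrices=False)[2][0]
    y0=np.arctan2(w[1],w[0])
    def res(p):
        n=np.array([-np.sin(p[0]),np.cos(p[0])]); s=(P[:,:2]-c)@n-p[1]
        return np.hypot(s,P[:,2]-p[2])-r
    o=least_squares(res,[y0,0,z0],loss="soft_l1",f_scale=1)
    y,s,z=o.x; a=np.array([np.cos(y),np.sin(y)]); t=(P[:,:2]-c)@a
    e=np.percentile(t,[0.5,99.5]); m=c+s*np.array([-a[1],a[0]])+e.mean()*a
    return np.r_[m,z],y,e[1]-e[0],np.sqrt(np.mean(o.fun**2)),len(P)
E
python3 - <<'E'
from h import *
np.set_printoptions(precision=1,suppress=True)
C={n:cloud(n,np.load(f"pics/{n}0.npy")) for n in("top","side")}
I={n:cv2.imread(f"pics/{n}0.png")[...,::-1] for n in C}
W=C["top"]
for p in [(228,237),(238,203),(355,215),(416,212),(384,213),(384,187),(384,240),(300,250)]: print(p,W[p[1],p[0]])
for n,W in C.items():
    for nm,c,zr in [("cradle",(473,158),(56,90)),]:
        pass
t=C["top"]; g=lambda u,v:t[v,u]
for nm,uv,zl in [("cradle",(225,240),50),("dark",(355,215),20),("pale2",(416,212),20)]:
    c=g(*uv)
    for n,W in C.items():
        D=W-c; m=(np.hypot(D[...,0],D[...,1])<72)&(W[...,2]>zl)&(W[...,2]<zl+27)
        print(nm,n,*fit(W[m],zl+5))
E
```

```text
(228, 237) [531.2 319.6  60.3]
(238, 203) [616.4 308.7  -3.8]
(355, 215) [574.8  31.   41. ]
(416, 212) [ 577.5 -109.    43. ]
(384, 213) [581.3 -41.7   4.4]
(384, 187) [641.9 -42.7  17.8]
(384, 240) [517.1 -38.4   5.3]
(300, 250) [499.3 161.2  -5.9]
cradle top [527.7 335.5  50.7] 2.796556231492965 128.75674139026745 2.1552925260252023 895
cradle side [527.8 335.1  53. ] 2.7963376749647795 129.59059362540654 2.421286282160437 1201
dark top [575.5  30.6  24.4] -3.1347258792790664 138.7291757764865 3.5197199558705123 933
dark side [576.   29.6  27. ] 0.0022606687226387435 137.13507107479015 3.312523072014062 766
pale2 top [ 577.5 -109.6   24.4] -3.13165821333157 140.57628209142882 3.5877186945511856 954
pale2 side [ 578.5 -110.3   27.1] 0.006734979017091015 139.88034128974843 3.1726370746593293 616
```

```bash
python3 - <<'E'
from h import *
np.set_printoptions(precision=1,suppress=True)
C={n:cloud(n,np.load(f"pics/{n}0.npy")) for n in("top","side")}
for n,dz in (("top",0),("side",0)):
    W=C[n]
    # local bench height
    b=W[(np.abs(W[...,0]-470)<15)&(np.abs(W[...,1]-200)<40)]; print(n,"bench z",np.nanmedian(b[:,2]),len(b))
    for nm,c,y,zt in [("cradle",(527.7,335.3),-.345,70),("dark",(576,30),.003,44),("pale2",(578,-110),.005,44)]:
        a=np.array([np.cos(y),np.sin(y)]); D=W[...,:2]-c; t=D@a; s=D@np.array([-a[1],a[0]])
        z=W[...,2]
        m=(abs(t)<45)&(abs(s)<19)&(z>zt-16)&(z<zt+6)
        f=fit(W[m],zt-18); 
        m2=(abs(t)<80)&(abs(s)<12)&(z>zt-11)
        e=np.percentile(t[m2],[1,99]); print(nm,n,f[0],f[1],f[3],f[4],"ends",e, "mid",np.array(c)+e.mean()*a)
    # tray walls
    for nm,yy in(("gap1",(-60,-20)),("gap0",(-95,-70)),("gap2",(-10,10))):
        m=(W[...,1]>yy[0])&(W[...,1]<yy[1])&(W[...,2]>20)&(W[...,2]<36)&(abs(W[...,0]-577)<85)
        x=np.sort(W[m][:,0]); print(nm,x[x<577][[0,-1]] if (x<577).any() else 0,x[x>577][[0,-1]] if (x>577).any() else 0,len(x))
p=cv2.imread("pics/top0.png"); cv2.imwrite("pics/top0z.png",cv2.resize(p[170:285,190:450],(780,345),interpolation=cv2.INTER_CUBIC))
E
```

```text
top bench z -0.9996648580504939 434
cradle top [527.8 335.4  50.8] 2.7960880058803834 1.4518018342506362 622 ends [-64.   55.3] mid [523.6 336.8]
dark top [575.9  30.6  24.7] -3.137214265141294 1.4380762741732276 578 ends [-58.8  59.1] mid [576.1  30. ]
pale2 top [ 578.  -109.6   24.6] -3.1317520550211526 1.4338399927601755 581 ends [-57.7  60.3] mid [ 579.3 -110. ]
gap1 [506.3 513.6] [641.  649.5] 121
gap0 [505.7 576.9] [577.3 649. ] 202
gap2 [505.5 512.9] [641.1 649.2] 67
side bench z 1.438486218338653 335
cradle side [527.7 335.2  53.2] 2.7980560630465043 1.4257429543421003 760 ends [-64.2  63.7] mid [527.5 335.4]
dark side [576.2  29.5  27.2] 3.1449022367797643 1.791925892215032 417 ends [-58.9  59.2] mid [576.1  30. ]
pale2 side [ 578.8 -110.3   27.3] 0.014436937602360448 1.9739785024155831 332 ends [-56.7  69.7] mid [ 584.5 -110. ]
gap1 [506.7 514.6] [643.9 649.2] 56
gap0 [507.3 576.3] [578.7 648.9] 211
gap2 [506.3 514.1] [641.9 649.4] 32
```

View pics/top0z.png

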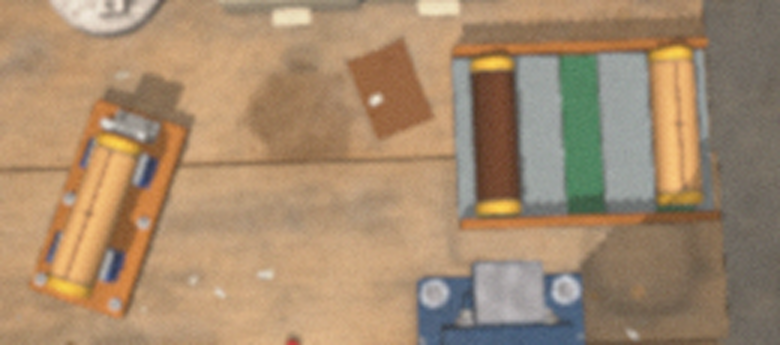

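The crop confirms the layout: stop at the far end of the cradle (130,122), groove1 empty at (582,135), and the cradle barrel's axis at world yaw about -0.345. I'll move above the cradle now.

The rows are not in the units I measure in: shifts go in shares of 30 cm and turns go in shares of pi/2 rad. I convert before sending: 150 mm / 300 = 0.5, -120 mm / 300 = -0.4.

```bash
cat >> h.py <<'E'
def go(x,y,z,yaw):
    """tool-axes shift and turn to a world pose (tool down)"""
    s=env.state(); r=R.from_euler("xyz",s["tcp_rot"]).as_matrix()
    d=r.T@(np.array([x,y,z])-s["eef_pos"]); w=(s["tcp_rot"][2]-yaw+np.pi)%(2*np.pi)-np.pi
    print("shift",d.round(2),"turn",round(w,4),"pos",s["eef_pos"].round(1),"rot",s["tcp_rot"].round(4),"q",s["joints"].round(2),"F",s["ft_force"].round(1),"op",round(s["opening"],3))
E
python3 steer.py '[{"x": 0.5, "y": -0.4, "finger_gap": 0.65}, {"x": 0.5, "y": -0.4, "finger_gap": 0.65}, {"x": 0.5, "y": -0.4, "finger_gap": 0.65}, {"x": 0.5, "y": -0.4, "finger_gap": 0.65}, {"x": 0.5, "y": -0.4, "finger_gap": 0.65}]'
python3 steer.py '[{"x": 0.5, "y": -0.4, "finger_gap": 0.65}, {"x": 0.5, "y": -0.4, "finger_gap": 0.65}, {"x": 0.5, "y": -0.4, "finger_gap": 0.65}, {"x": 0.5, "y": -0.4, "finger_gap": 0.65}, {"x": 0.5, "y": -0.4, "finger_gap": 0.65}]'
python3 steer.py '[{"x": 0.2667, "y": -0.5333, "finger_gap": 0.65}, {"x": 0.2667, "y": -0.5333, "finger_gap": 0.65}, {"x": 0.2667, "y": -0.5333, "finger_gap": 0.65}, {"x": 0.2667, "y": -0.5333, "finger_gap": 0.65}, {"x": 0.2667, "y": -0.5333, "finger_gap": 0.65}]'
python3 steer.py '[{"x": 0.2667, "y": -0.5333, "finger_gap": 0.65}, {"x": 0.2667, "y": -0.5333, "finger_gap": 0.65}, {"x": 0.2667, "y": -0.5333, "finger_gap": 0.65}, {"x": 0.2667, "y": -0.5333, "finger_gap": 0.65}, {"x": 0.2667, "y": -0.5333, "finger_gap": 0.65}]'
python3 -c "from h import *; go(525.5,336.3,120,-.345)"
```

```text
t: 0.52
eef_pos: [302.3, -429.0, 214.5]
tcp_rot: [-3.14, -0.0, 0.321]
ft_force: [0.4, -0.9, -0.2]
opening: 0.704
grip_force: 0.0
t: 0.93
eef_pos: [406.9, -268.1, 214.6]
tcp_rot: [-3.141, -0.0, 0.321]
ft_force: [0.3, -0.5, 0.2]
opening: 0.647
grip_force: 0.0
t: 1.35
eef_pos: [431.1, -90.0, 214.6]
tcp_rot: [-3.141, 0.0, 0.322]
ft_force: [0.0, -0.5, 0.8]
opening: 0.65
grip_force: 0.0
t: 1.77
eef_pos: [457.1, 87.0, 214.6]
tcp_rot: [-3.141, -0.0, 0.322]
ft_force: [1.5, -0.2, -0.0]
opening: 0.652
grip_force: 0.0
shift [ 143.8  -214.71   94.72] turn 0.6675 pos [457.1  87.  214.6] rot [-3.1411e+00 -3.0000e-04  3.2250e-01] q [0.05 0.26 1.93 0.   0.94 1.29] F [ 1.5 -0.2 -0. ] op 0.652
```

Converted, -165 mm / 300 = -0.55, 110 mm / 300 = 0.3667.

```bash

python3 steer.py '[{"x": 0.3667, "y": -0.55, "finger_gap": 0.65}, {"x": 0.3667, "y": -0.55, "finger_gap": 0.65}, {"x": 0.3667, "y": -0.55, "finger_gap": 0.65}, {"x": 0.3667, "y": -0.55, "finger_gap": 0.65}, {"x": 0.3667, "y": -0.55, "finger_gap": 0.65}]'
python3 steer.py '[{"x": 0.11, "y": -0.1633, "z": 0.1333, "spin": 0.0796, "finger_gap": 0.65}, {"x": 0.11, "y": -0.1633, "z": 0.1333, "spin": 0.1592, "finger_gap": 0.65}, {"x": 0.11, "y": -0.1633, "z": 0.1333, "spin": 0.2387, "finger_gap": 0.65}, {"x": 0.11, "y": -0.1633, "z": 0.1333, "spin": 0.3183, "finger_gap": 0.65}, {"x": 0.11, "y": -0.1633, "z": 0.1333, "spin": 0.3979, "finger_gap": 0.65}]'
python3 steer.py '[{"spin": 0.0255, "finger_gap": 0.65}, {"spin": 0.0255, "finger_gap": 0.65}, {"spin": 0.0255, "finger_gap": 0.65}]'
python3 -c "
from h import *; go(525.5,336.3,33,-.345)
p,d=vision.read_camera('side'); cv2.imwrite('pics/s1.png',cv2.resize(p[180:340,260:460,::-1],(800,640))[:600])
W=cloud('side',d); a=np.array([np.cos(.345),-np.sin(.345)]); D=W[...,:2]-[525.5,336.3]; t=D@a; s=D@[-a[1],a[0]]; z=W[...,2]
m=(abs(s)<14)&(z<62)&(z>54)&(t>40)&(t<85); print(np.percentile(t[m],[1,10,50,90,99]),m.sum())
W=cloud('top',np.load('pics/top0.npy')); D=W[...,:2]-[525.5,336.3]; t=D@a; s=D@[-a[1],a[0]]; z=W[...,2]
for lo,hi in((46,52),(52,57),(57,62)):
  m=(abs(s)<18)&(z<hi)&(z>lo)&(t>45)&(t<85); print(lo,t[m].round(1),s[m].round(0))
m=(z<20)&(z>10)&(abs(s)<45)&(abs(t)<90);print('base t',np.percentile(t[m],[.5,99.5]),'s',np.percentile(s[m],[.5,99.5]))
"
```

```text
t: 2.18
eef_pos: [509.8, 277.1, 214.3]
tcp_rot: [-3.141, 0.0, 0.321]
ft_force: [0.3, -0.2, 0.2]
opening: 0.651
grip_force: 0.0
t: 2.6
eef_pos: [525.2, 331.5, 173.5]
tcp_rot: [3.14, 0.001, -0.31]
ft_force: [-0.4, 0.1, 0.2]
opening: 0.651
grip_force: 0.0
t: 2.85
eef_pos: [525.5, 330.9, 174.3]
tcp_rot: [3.141, 0.0, -0.343]
ft_force: [1.1, 0.3, 0.1]
opening: 0.654
grip_force: 0.0
shift [ -1.73  -5.13 141.32] turn 0.0017 pos [525.5 330.9 174.3] rot [ 3.1411e+00  3.0000e-04 -3.4330e-01] q [ 0.46  0.53  1.61 -0.    1.    2.37] F [1.1 0.3 0.1] op 0.654
[46.42780521 62.82485884 64.78958651 67.71340035 68.85064659] 39
46 [61.8 66.1 55.8 48.7] [ 10. -18. -18. -17.]
52 [64.4 65.1 65.8 66.5 62.3 62.9 63.7 64.4 65.8 66.5 67.2 62.2 63.  63.6
 64.4 65.  67.2 62.2 63.7 65.  65.7 66.4 53.7 62.9 63.  55.1 52.9 50.
 50.7 47.8 45.7] [ 14.  12.   9.   7.  13.  11.   9.   6.   2.  -0.  -2.   6.   4.   1.
  -0.  -3. -10.  -1.  -6. -11. -13. -15.  17. -11. -18. -16. -17. -16.
 -18. -17. -17.]
57 [65.8 66.4 67.1 63.6 67.2 64.9 65.6 66.3 56.4 62.8 64.2 67.  62.1 63.5
 64.2 51.4 62.  49.2 50.  46.5 47.1 56.3 54.1 51.4 52.  48.5 49.2 46.3
 47.1] [ 16.  13.  11.  15.   5.   3.  -6.  -8.  14.  -5.  -9. -18.  -9. -14.
 -16.  15. -17.  14.  12.  16.  13. -14. -15. -13. -16. -12. -15. -13.
 -15.]
base t [-73.55019919  83.09293513] s [-39.13125196  38.62406848]
```

Converted, 105 mm / 300 = 0.35, 90 mm / 300 = 0.3, 0.002 rad / 1.5708 = 0.0013.

```bash

python3 steer.py '[{"x": -0.0057, "y": -0.017, "z": 0.1, "spin": 0.0013, "finger_gap": 0.65}, {"x": -0.0057, "y": -0.017, "z": 0.2, "spin": 0.0013, "finger_gap": 0.65}, {"x": -0.0057, "y": -0.017, "z": 0.3, "spin": 0.0013, "finger_gap": 0.65}, {"x": -0.0057, "y": -0.017, "z": 0.35, "spin": 0.0013, "finger_gap": 0.65}, {"x": -0.0057, "y": -0.017, "z": 0.35, "spin": 0.0013, "finger_gap": 0.65}]'
python3 steer.py '[{"z": 0.05, "finger_gap": 0.65}, {"z": 0.0933, "finger_gap": 0.65}, {"z": 0.12, "finger_gap": 0.65}, {"z": 0.12, "finger_gap": 0.65}]'
python3 -c "from h import *; go(525.5,336.3,33,-.345)"
```

```text
t: 3.32
eef_pos: [524.3, 335.5, 66.2]
tcp_rot: [3.137, 0.004, -0.346]
ft_force: [-0.8, -1.4, -0.9]
opening: 0.648
grip_force: 0.0
t: 3.65
eef_pos: [525.5, 336.2, 33.1]
tcp_rot: [3.141, 0.001, -0.347]
ft_force: [0.1, -0.5, -0.2]
opening: 0.649
grip_force: 0.0
shift [-0.06 -0.1   0.06] turn -0.0016 pos [525.5 336.2  33.1] rot [ 3.1407e+00  8.0000e-04 -3.4660e-01] q [ 0.46  0.71  1.71 -0.    0.72  2.38] F [ 0.1 -0.5 -0.2] op 0.649
```

Converted, -10 mm / 300 = -0.0333.

```bash

python3 steer.py '[{"z": -0.0333, "finger_gap": 0.65}, {"z": -0.0333, "finger_gap": 0.65}, {"z": -0.0333, "finger_gap": 0.3}]'
python3 steer.py '[{"finger_gap": 0.0}, {"finger_gap": 0.0}, {"finger_gap": 0.0}, {"finger_gap": 0.0}, {"finger_gap": 0.0}]'
python3 steer.py '[{"finger_gap": 0.0}, {"finger_gap": 0.0}, {"finger_gap": 0.0}]'
python3 -c "from h import *; go(525.5,336.3,43,-.345)"
```

```text
t: 3.9
eef_pos: [526.5, 336.8, 45.5]
tcp_rot: [-3.14, -0.002, -0.347]
ft_force: [-0.7, 0.9, -0.1]
opening: 0.616
grip_force: 0.0
t: 4.32
eef_pos: [525.7, 336.3, 43.6]
tcp_rot: [3.141, 0.0, -0.347]
ft_force: [-0.4, -1.4, 3.6]
opening: 0.373
grip_force: 30.0
t: 4.57
eef_pos: [525.7, 336.3, 43.6]
tcp_rot: [3.141, 0.0, -0.347]
ft_force: [-1.5, -1.7, 3.6]
opening: 0.373
grip_force: 30.0
shift [-0.19  0.03  0.61] turn -0.0021 pos [525.7 336.3  43.6] rot [ 3.1413  0.     -0.3471] q [ 0.46  0.69  1.71 -0.    0.74  2.38] F [-1.5 -1.7  3.6] op 0.373
```

Converted, -105 mm / 300 = -0.35, -75 mm / 300 = -0.25.

```bash

python3 steer.py '[{"z": -0.0133, "finger_gap": 0.0}, {"z": -0.05, "finger_gap": 0.0}, {"z": -0.1333, "finger_gap": 0.0}, {"z": -0.25, "finger_gap": 0.0}, {"z": -0.35, "finger_gap": 0.0}]'
python3 steer.py '[{"x": 0.0333, "y": 0.0667, "finger_gap": 0}, {"x": 0.1167, "y": 0.22, "finger_gap": 0}, {"x": 0.1733, "y": 0.3333, "finger_gap": 0}, {"x": 0.2333, "y": 0.4467, "finger_gap": 0}, {"x": 0.2933, "y": 0.56, "finger_gap": 0}]'
python3 steer.py '[{"x": 0.06, "y": 0.1133, "spin": -0.0509, "finger_gap": 0}, {"x": 0.12, "y": 0.2267, "spin": -0.1082, "finger_gap": 0}, {"x": 0.1767, "y": 0.34, "spin": -0.1655, "finger_gap": 0}, {"x": 0.2333, "y": 0.4467, "spin": -0.2101, "finger_gap": 0}, {"x": 0.2733, "y": 0.52, "spin": -0.2273, "finger_gap": 0}]'
python3 steer.py '[{"finger_gap": 0}, {"finger_gap": 0}]'
python3 - <<'E'
from h import *
np.set_printoptions(precision=1,suppress=True)
go(577.3,-40,100,.01)
E
```

```text
t: 4.98
eef_pos: [525.6, 336.4, 150.7]
tcp_rot: [-3.142, 0.0, -0.347]
ft_force: [1.0, 0.4, 0.0]
opening: 0.376
grip_force: 30.0
t: 5.4
eef_pos: [551.1, 147.5, 149.6]
tcp_rot: [-3.141, -0.001, -0.347]
ft_force: [1.1, 0.8, -1.2]
opening: 0.372
grip_force: 30.0
t: 5.82
eef_pos: [575.5, -28.4, 149.5]
tcp_rot: [3.141, -0.001, 0.013]
ft_force: [-0.1, -0.4, -1.7]
opening: 0.373
grip_force: 30.0
t: 5.98
eef_pos: [575.4, -26.8, 149.2]
tcp_rot: [3.142, -0.001, 0.007]
ft_force: [0.5, 0.3, -2.3]
opening: 0.373
grip_force: 30.0
shift [ 1.8 13.3 49.2] turn -0.003 pos [575.4 -26.8 149.2] rot [ 3.1 -0.   0. ] q [-0.2  0.5  1.8  0.   0.9  1.4] F [ 0.5  0.3 -2.3] op 0.373
```

Now find where the barrel sits in the fingers, and measure the groove's line.

Converted, 49 mm / 300 = 0.1633, 40 mm / 300 = 0.1333.

```bash
python3 steer.py '[{"y": 0.02, "z": 0.0667, "finger_gap": 0}, {"x": 0.005, "y": 0.0443, "z": 0.1333, "finger_gap": 0}, {"x": 0.005, "y": 0.0443, "z": 0.1633, "finger_gap": 0}, {"x": 0.005, "y": 0.0443, "z": 0.1633, "finger_gap": 0}, {"x": 0.005, "y": 0.0443, "z": 0.1633, "finger_gap": 0}]'
python3 - <<'E'
from h import *
np.set_printoptions(precision=1,suppress=True)
go(577.3,-40,90,.01); e=env.state()["eef_pos"]
for n in("side","top"):
    p,d=vision.read_camera(n); W=cloud(n,d); D=W-e; y=D[...,1];z=D[...,2]
    if n=="side": cv2.imwrite("pics/s2.png",cv2.resize(p[110:270,270:450,::-1],(675,600)))
    m=(abs(D[...,0])<75)&(abs(y)<22)&(z>-6)&(z<30)
    m2=m&(z>0)&(z<24); x=D[...,0][m2]
    print(n,"barrel x rel",np.percentile(x,[.5,2,98,99.5]),m2.sum()," y z ends:",[D[m2&(D[...,0]*sg>40)][:,1:].mean(0) for sg in(-1,1)])
    rgb=p.astype(int)
    g=(rgb[...,1]>rgb[...,0]+25)&(rgb[...,1]>rgb[...,2]+10)&(abs(W[...,0]-577)<66)&(abs(W[...,1]+40)<25)&(W[...,2]<25)
    print("green",g.sum(),np.percentile(W[g],[2,50,98],axis=0))
I=cv2.imread("pics/top0.png")[...,::-1].astype(int);W=cloud("top",np.load("pics/top0.npy"))
g=(I[...,1]>I[...,0]+25)&(I[...,1]>I[...,2]+10)&(abs(W[...,0]-577)<66)&(abs(W[...,1]+40)<25)&(W[...,2]<25)
P=W[g];print(len(P)); 
xs=np.arange(520,640,15); r=[(x,P[abs(P[:,0]-x)<8][:,1]) for x in xs]; q=np.array([(x,(np.percentile(v,2)+np.percentile(v,98))/2) for x,v in r if len(v)>8]);print(q,np.polyfit(q[:,0]-577,q[:,1],1))
E
```

```text
t: 6.4
eef_pos: [576.9, -37.9, 99.9]
tcp_rot: [-3.141, 0.001, 0.01]
ft_force: [-0.8, 0.3, -1.1]
opening: 0.375
grip_force: 30.0
shift [0.4 2.1 9.9] turn 0.0004 pos [576.9 -37.9  99.9] rot [-3.1  0.   0. ] q [-0.2  0.6  1.8  0.   0.8  1.4] F [-0.8  0.3 -1.1] op 0.375
side barrel x rel [-60.9 -60.2  56.6  56.8] 399  y z ends: [array([14.7, 13.3]), array([15.9, 13.6])]
green 221 [[520.  -56.4   6.3]
 [578.  -44.2   9.9]
 [636.8 -32.9  13.1]]Traceback (most recent call last):
  File "<stdin>", line 9, in <module>
    return _quantile_unchecked(
        a, q, axis, out, overwrite_input, method, keepdims, weights)
    return _ureduce(a,
                    func=_quantile_ureduce_func,
    ...<5 lines>...
                    overwrite_input=overwrite_input,
                    method=method)
    r = func(a, **kwargs)
    result = _quantile(arr,
                       quantiles=q,
    ...<2 lines>...
                       out=out,
                       weights=wgt)
    slices_having_nans = np.isnan(arr[-1, ...])
                                  ~~~^^^^^^^^^
IndexError: index -1 is out of bounds for axis 0 with size 0
```

View pics/s2.png

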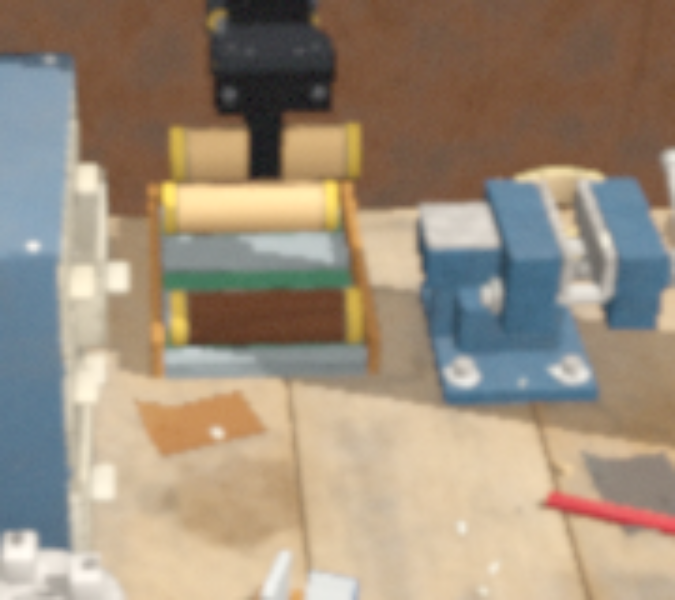

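The barrel hangs level in the fingers at (265,150) above groove1, which is the green strip at (255,275). Its centre is about 2 mm nearer the robot than the TCP.

```bash
python3 - <<'E'
from h import *
np.set_printoptions(precision=2,suppress=True)
for n in("top","side"):
    I=cv2.imread(f"pics/{n}0.png")[...,::-1].astype(int);W=cloud(n,np.load(f"pics/{n}0.npy"))
    g=(I[...,1]>I[...,0]+25)&(I[...,1]>I[...,2]+8)&(abs(W[...,0]-577)<60)&(abs(W[...,1]+40)<30)&(W[...,2]<25)
    P=W[g];print(n,len(P))
    q=[]
    for x in np.arange(525,640,15):
        v=P[abs(P[:,0]-x)<8][:,1]
        if len(v)>8:q.append((x,np.percentile(v,3),np.percentile(v,97)))
    q=np.array(q);print(np.polyfit(q[:,0]-577,q[:,1:].mean(1),1),(q[:,2]-q[:,1]).mean())
go(579.4,-40,60,.01)
E
```

```text
top 598
[  0.01 -39.92] 26.538933135888303
side 234
[  0.01 -44.91] 22.698274906074218
shift [ 2.04  1.91 40.65] turn 0.0005 pos [577.3 -38.1 100.6] rot [ 3.14 -0.    0.01] q [-0.18  0.56  1.79 -0.    0.79  1.38] F [ 0.5  0.3 -1.2] op 0.374
```

Converted, 68 mm / 300 = 0.2267, 55 mm / 300 = 0.1833.

```bash
python3 steer.py '[{"x": 0.0067, "y": 0.0063, "z": 0.05, "finger_gap": 0}, {"x": 0.0067, "y": 0.0063, "z": 0.1167, "finger_gap": 0}, {"x": 0.0067, "y": 0.0063, "z": 0.1833, "finger_gap": 0}, {"x": 0.0067, "y": 0.0063, "z": 0.2267, "finger_gap": 0}, {"x": 0.0067, "y": 0.0063, "z": 0.2267, "finger_gap": 0}]'
python3 steer.py '[{"z": 0.02, "finger_gap": 0}, {"z": 0.0333, "finger_gap": 0}, {"z": 0.04, "finger_gap": 0}, {"z": 0.04, "finger_gap": 0}]'
python3 -c "from h import *; go(579.4,-40,17.6,.01)"
```

```text
t: 6.92
eef_pos: [578.2, -40.2, 30.3]
tcp_rot: [-3.141, 0.002, 0.01]
ft_force: [-0.3, 0.2, -1.3]
opening: 0.373
grip_force: 30.0
t: 7.25
eef_pos: [579.1, -40.6, 19.9]
tcp_rot: [3.141, -0.001, 0.01]
ft_force: [-0.7, -0.7, -1.6]
opening: 0.374
grip_force: 30.0
shift [ 0.33 -0.63  2.34] turn -0.0001 pos [579.1 -40.6  19.9] rot [ 3.1414e+00 -5.0000e-04  9.9000e-03] q [-0.18  0.69  1.83 -0.    0.62  1.38] F [-0.7 -0.7 -1.6] op 0.374
```

Converted, 1.5 mm / 300 = 0.005, 1 mm / 300 = 0.0033.

```bash
python3 steer.py '[{"y": -0.0017, "z": 0.0033, "finger_gap": 0}, {"y": -0.0017, "z": 0.005, "finger_gap": 0}, {"y": -0.0017, "z": 0.005, "finger_gap": 0}]'
python3 steer.py '[{"z": 0.0017, "finger_gap": 0}, {"z": 0.0017, "finger_gap": 0}, {"z": 0.0017, "finger_gap": 0}]'
python3 steer.py '[{"z": 0.0017, "finger_gap": 0}, {"z": 0.0017, "finger_gap": 0}, {"z": 0.0017, "finger_gap": 0}]'
```

```text
t: 7.5
eef_pos: [579.0, -40.2, 18.3]
tcp_rot: [3.141, -0.0, 0.01]
ft_force: [0.3, 0.2, -1.5]
opening: 0.372
grip_force: 30.0
t: 7.75
eef_pos: [579.0, -40.2, 17.7]
tcp_rot: [3.141, -0.0, 0.01]
ft_force: [0.3, 0.1, -0.8]
opening: 0.373
grip_force: 30.0
t: 8.0
eef_pos: [579.0, -40.2, 17.6]
tcp_rot: [3.141, -0.0, 0.01]
ft_force: [-1.3, -0.0, 4.4]
opening: 0.371
grip_force: 30.0
```

Converted, -80 mm / 300 = -0.2667, -70 mm / 300 = -0.2333.

```bash
python3 steer.py '[{"finger_gap": 0.58}, {"finger_gap": 0.58}, {"finger_gap": 0.58}, {"finger_gap": 0.58}, {"finger_gap": 0.58}]'
python3 steer.py '[{"z": -0.0333, "finger_gap": 0.58}, {"z": -0.1333, "finger_gap": 0.58}, {"z": -0.2667, "finger_gap": 0.58}, {"z": -0.2667, "finger_gap": 0.58}]'
python3 steer.py '[{"x": -0.005, "y": -0.1333, "finger_gap": 0.58}, {"x": -0.0077, "y": -0.2333, "finger_gap": 0.58}, {"x": -0.0077, "y": -0.2333, "finger_gap": 0.58}, {"x": -0.0077, "y": -0.2333, "finger_gap": 0.58}]'
python3 - <<'E'
from h import *
np.set_printoptions(precision=2,suppress=True)
go(576.1,30,17.5,.01)
p,d=vision.read_camera("top"); W=cloud("top",d); cv2.imwrite("pics/t3.png",cv2.resize(p[170:285,190:450,::-1],(780,345)))
for c in((577,-40),(578,-110),(576,30)):
    t=W[...,0]-c[0]; s=W[...,1]-c[1]; m=(abs(t)<45)&(abs(s)<22)&(W[...,2]>28)&(W[...,2]<50)
    e=(abs(t)<75)&(abs(s)<12)&(W[...,2]>33)&(W[...,2]<50)
    if m.sum()>50: print(c,fit(W[m],26),np.percentile(W[e][:,0],[1,99]))
E
```

```text
t: 8.42
eef_pos: [578.9, -40.2, 17.1]
tcp_rot: [3.142, 0.0, 0.01]
ft_force: [-0.6, -0.6, -0.1]
opening: 0.577
grip_force: 0.0
t: 8.75
eef_pos: [581.5, -40.6, 103.8]
tcp_rot: [3.14, -0.009, 0.01]
ft_force: [0.6, -0.3, 0.1]
opening: 0.581
grip_force: 0.0
t: 9.08
eef_pos: [575.9, 31.0, 97.8]
tcp_rot: [3.141, -0.001, 0.012]
ft_force: [0.1, -0.6, 0.6]
opening: 0.584
grip_force: 0.0
shift [ 0.11  0.99 80.3 ] turn 0.0022 pos [575.9  31.   97.8] rot [ 3.14 -0.    0.01] q [-0.06  0.57  1.8  -0.    0.78  1.5 ] F [ 0.1 -0.6  0.6] op 0.584
```

View pics/t3.png

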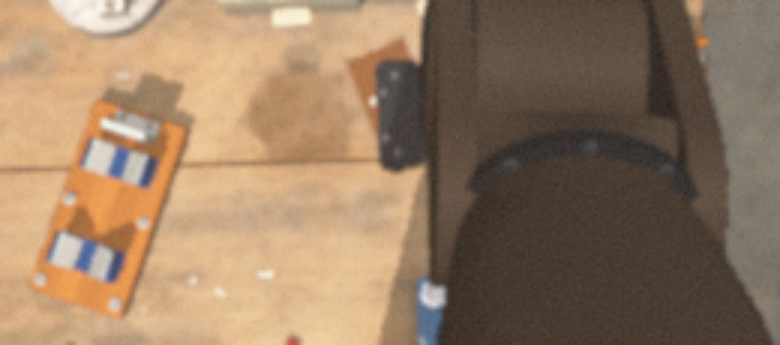

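The arm hides the tray in this view. The cradle is empty and clear, with its stop at (130,125). I'll check the placed barrel from the side camera while descending on the dark one.

Converted, 65 mm / 300 = 0.2167, 45 mm / 300 = 0.15.

```bash
python3 steer.py '[{"y": 0.0033, "z": 0.0667, "finger_gap": 0.58}, {"y": 0.0033, "z": 0.15, "finger_gap": 0.58}, {"y": 0.0033, "z": 0.2167, "finger_gap": 0.58}, {"y": 0.0033, "z": 0.2167, "finger_gap": 0.58}]'
python3 - <<'E'
from h import *
np.set_printoptions(precision=2,suppress=True)
go(576.1,30,17.5,.01)
for n in("side","top"):
    p,d=vision.read_camera(n); W=cloud(n,d); np.save(f"pics/{n}4.npy",d)
    if n=="side": cv2.imwrite("pics/s4.png",cv2.resize(p[110:270,270:450,::-1],(675,600)))
    for c in((577,-40),(578,-110)):
        t=W[...,0]-c[0]; s=W[...,1]-c[1]; e=(abs(t)<75)&(abs(s)<14)&(W[...,2]>34)&(W[...,2]<50)
        if e.sum()>20: print(n,c,e.sum(),np.percentile(W[e],[2,50,98],axis=0))
W=cloud("top",np.load("pics/top4.npy"))
a=np.array([np.cos(.346),-np.sin(.346)]); D=W[...,:2]-[527.5,335.6]; t=D@a; s=D@[-a[1],a[0]]; z=W[...,2]
for lo,hi in((-47,-29),(29,47)):
    m=(t>lo)&(t<hi)&(abs(s)<26)&(z>22); k=[(np.median(s[m&(abs(z-h)<2.5)&(s>0)]).round(1),np.median(s[m&(abs(z-h)<2.5)&(s<0)]).round(1)) for h in(30,34,38,42)]; print(k)
m=(abs(s)<15)&(z>52)&(t>40); print("stop t",np.percentile(t[m],[2,50,98]),m.sum())
E
```

```text
t: 9.47
eef_pos: [574.4, 27.7, 29.1]
tcp_rot: [-3.141, 0.005, 0.008]
ft_force: [-0.9, 0.7, 0.1]
opening: 0.583
grip_force: 0.0
shift [ 1.75 -2.28 11.62] turn -0.0015 pos [574.4  27.7  29.1] rot [-3.14  0.    0.01] q [-0.07  0.67  1.84 -0.    0.64  1.5 ] F [-0.9  0.7  0.1] op 0.583
side (577, -40) 99 [[517.32 -48.43  34.69]
 [616.74 -33.01  42.79]
 [636.61 -26.33  47.4 ]]
side (578, -110) 97 [[ 519.59 -116.71   35.44]
 [ 615.04 -103.54   44.01]
 [ 638.15  -96.52   47.51]]
top (578, -110) 85 [[ 591.3  -123.54   34.68]
 [ 622.3  -117.89   40.26]
 [ 638.37 -108.11   45.82]]
[(np.float64(6.3), np.float64(-7.4)), (np.float64(8.3), np.float64(-9.6)), (np.float64(12.4), np.float64(-14.0)), (np.float64(19.0), np.float64(-20.5))]
[(np.float64(6.6), np.float64(-25.6)), (np.float64(9.3), np.float64(-8.9)), (np.float64(13.0), np.float64(-14.2)), (np.float64(19.9), np.float64(-20.8))]
stop t [ 61.45 288.13 320.2 ] 421
```

View pics/s4.png

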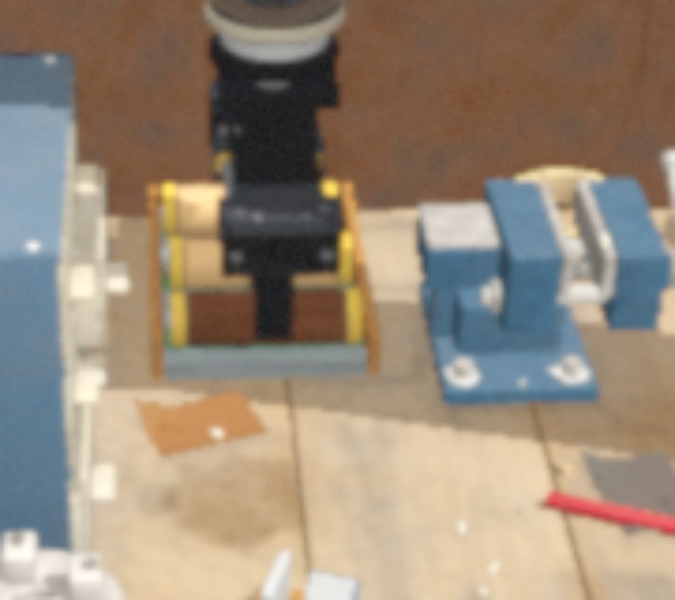

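Pale barrel now lies between the walls in groove1, at (180,262)–(345,255) px, and the fingers straddle the dark one. Next: grasp and lift it.

Converted, 14 mm / 300 = 0.0467, 12 mm / 300 = 0.04.

```bash
python3 steer.py '[{"z": 0.02, "finger_gap": 0.58}, {"z": 0.04, "finger_gap": 0.58}, {"z": 0.0467, "finger_gap": 0.58}, {"z": 0.0467, "finger_gap": 0.58}, {"z": 0.0467, "finger_gap": 0.58}]'
python3 -c "from h import *; go(576.1,30,17.6,.01)"
```

```text
t: 9.98
eef_pos: [576.0, 28.8, 18.3]
tcp_rot: [3.141, -0.0, 0.01]
ft_force: [0.3, 0.7, 0.0]
opening: 0.58
grip_force: 0.0
shift [ 0.08 -1.2   0.73] turn -0.0001 pos [576.   28.8  18.3] rot [ 3.1415e+00 -3.0000e-04  9.9000e-03] q [-0.06  0.69  1.84 -0.    0.61  1.5 ] F [0.3 0.7 0. ] op 0.58
```

Converted, -1.2 mm / 300 = -0.004.

```bash
python3 steer.py '[{"y": -0.004, "finger_gap": 0.58}, {"y": -0.004, "finger_gap": 0.58}, {"y": -0.004, "finger_gap": 0}, {"y": -0.004, "finger_gap": 0}, {"y": -0.004, "finger_gap": 0}]'
python3 steer.py '[{"finger_gap": 0}, {"finger_gap": 0}, {"finger_gap": 0}, {"finger_gap": 0}, {"finger_gap": 0}]'
python3 -c "from h import *; go(576.1,30,17.6,.01)"
```

```text
t: 10.4
eef_pos: [575.9, 30.0, 18.2]
tcp_rot: [3.142, -0.0, 0.01]
ft_force: [-0.4, 0.2, 0.2]
opening: 0.424
grip_force: 0.0
t: 10.82
eef_pos: [575.9, 30.0, 18.1]
tcp_rot: [3.141, -0.0, 0.01]
ft_force: [-0.1, 0.3, 0.6]
opening: 0.369
grip_force: 30.0
shift [ 0.15 -0.04  0.53] turn -0.0003 pos [575.9  30.   18.1] rot [ 3.1415e+00 -1.0000e-04  9.7000e-03] q [-0.06  0.69  1.84 -0.    0.61  1.5 ] F [-0.1  0.3  0.6] op 0.369
```

Converted, -105 mm / 300 = -0.35, -75 mm / 300 = -0.25.

```bash
python3 steer.py '[{"z": -0.0133, "finger_gap": 0}, {"z": -0.05, "finger_gap": 0}, {"z": -0.1333, "finger_gap": 0}, {"z": -0.25, "finger_gap": 0}, {"z": -0.35, "finger_gap": 0}]'
python3 steer.py '[{"x": -0.0133, "y": -0.0667, "finger_gap": 0}, {"x": -0.0333, "y": -0.18, "finger_gap": 0}, {"x": -0.0533, "y": -0.3, "finger_gap": 0}, {"x": -0.0733, "y": -0.4133, "finger_gap": 0}, {"x": -0.0867, "y": -0.5133, "finger_gap": 0}]'
python3 steer.py '[{"x": -0.02, "y": -0.1133, "spin": 0.0509, "finger_gap": 0}, {"x": -0.04, "y": -0.2333, "spin": 0.1082, "finger_gap": 0}, {"x": -0.06, "y": -0.35, "spin": 0.1655, "finger_gap": 0}, {"x": -0.0733, "y": -0.45, "spin": 0.2101, "finger_gap": 0}, {"x": -0.09, "y": -0.5167, "spin": 0.2273, "finger_gap": 0}]'
python3 steer.py '[{"finger_gap": 0}, {"finger_gap": 0}]'
python3 - <<'E'
from h import *
np.set_printoptions(precision=1,suppress=True)
go(519.9,338.3,60,-.346); e=env.state()["eef_pos"]
p,d=vision.read_camera("side"); W=cloud("side",d)
a=np.array([np.cos(.346),-np.sin(.346)]); D=W-e; t=D[...,:2]@a; s=D[...,:2]@[-a[1],a[0]]; z=D[...,2]
m=(abs(t)<80)&(abs(s)<22)&(z>-2)&(z<24); print("barrel t",np.percentile(t[m],[.5,2,98,99.5]),m.sum(),[np.c_[s,z].reshape(400,640,2)[m&(t*k>35)].mean(0) for k in(-1,1)])
m=(abs(s)<14)&(W[...,2]>48)&(W[...,2]<61)&(t>50)&(t<90); print("stop face t",np.percentile(t[m],[2,10,50]),m.sum())
cv2.imwrite("pics/s5.png",cv2.resize(p[180:340,290:450,::-1],(600,600)))
E
```

```text
t: 11.23
eef_pos: [575.7, 30.0, 125.3]
tcp_rot: [3.142, 0.0, 0.01]
ft_force: [1.0, -0.2, -1.3]
opening: 0.372
grip_force: 30.0
t: 11.65
eef_pos: [547.6, 185.5, 124.2]
tcp_rot: [-3.141, -0.0, 0.01]
ft_force: [0.4, -0.4, -1.3]
opening: 0.376
grip_force: 30.0
t: 12.07
eef_pos: [519.2, 341.2, 124.0]
tcp_rot: [-3.141, -0.001, -0.35]
ft_force: [-0.2, -0.1, -1.4]
opening: 0.376
grip_force: 30.0
t: 12.23
eef_pos: [519.3, 339.3, 123.6]
tcp_rot: [3.142, -0.0, -0.345]
ft_force: [-0.0, -0.6, -1.6]
opening: 0.374
grip_force: 30.0
shift [ 0.9  0.7 63.6] turn 0.0014 pos [519.3 339.3 123.6] rot [ 3.1 -0.  -0.3] q [ 0.5  0.6  1.7 -0.   0.9  2.4] F [-0.  -0.6 -1.6] op 0.374
barrel t [-59.5 -59.1  58.4  60.4] 742 [array([nan, nan]), array([-163.2,    nan])]
stop face t [69.3 69.5 71.1] 44
```

View pics/s5.png

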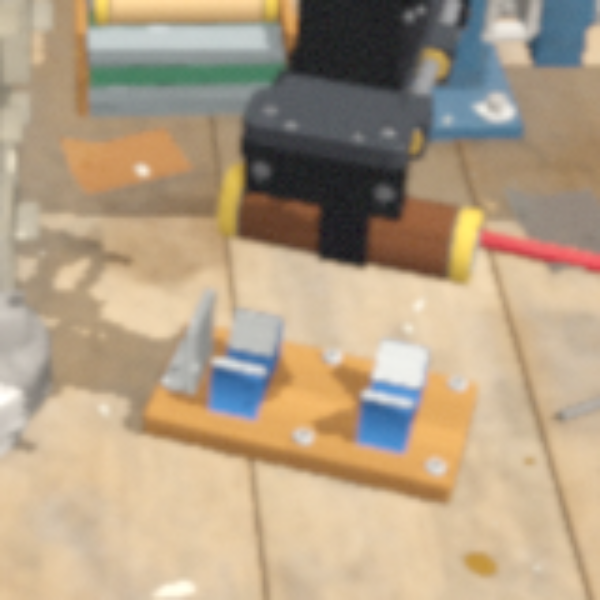

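Dark barrel hangs level above the cradle at (345,235) px, with its end about 9 mm short of the stop plate at (195,345). Lowering to just above the V.

Converted, 72 mm / 300 = 0.24, 0.65 mm / 300 = 0.0022, 0.001 rad / 1.5708 = 0.0006.

```bash
python3 steer.py '[{"y": 0.0022, "z": 0.0667, "spin": 0.0006, "finger_gap": 0}, {"y": 0.0022, "z": 0.15, "spin": 0.0006, "finger_gap": 0}, {"y": 0.0022, "z": 0.2167, "spin": 0.0006, "finger_gap": 0}, {"y": 0.0022, "z": 0.24, "spin": 0.0006, "finger_gap": 0}, {"y": 0.0022, "z": 0.24, "spin": 0.0006, "finger_gap": 0}]'
python3 steer.py '[{"z": 0.01, "finger_gap": 0}, {"z": 0.0167, "finger_gap": 0}, {"z": 0.0167, "finger_gap": 0}, {"z": 0.0167, "finger_gap": 0}]'
python3 -c "from h import *; go(525.7,336.3,44,-.346)"
```

```text
t: 12.7
eef_pos: [519.4, 336.4, 49.9]
tcp_rot: [3.139, 0.002, -0.349]
ft_force: [-0.1, -0.4, -1.9]
opening: 0.374
grip_force: 30.0
t: 13.03
eef_pos: [520.0, 337.9, 46.9]
tcp_rot: [-3.141, -0.001, -0.348]
ft_force: [-0.2, -0.9, -0.9]
opening: 0.371
grip_force: 30.0
shift [ 5.91 -0.39  2.92] turn -0.0022 pos [520.  337.9  46.9] rot [-3.1408e+00 -9.0000e-04 -3.4820e-01] q [ 0.47  0.68  1.72 -0.    0.74  2.39] F [-0.2 -0.9 -0.9] op 0.371
```

Converted, 5.5 mm / 300 = 0.0183, 4 mm / 300 = 0.0133, -0.002 rad / 1.5708 = -0.0013.

```bash
python3 steer.py '[{"x": 0.0067, "y": -0.001, "z": 0.0017, "spin": -0.0013, "finger_gap": 0}, {"x": 0.0133, "y": -0.0013, "z": 0.0017, "spin": -0.0013, "finger_gap": 0}, {"x": 0.0183, "y": -0.0013, "z": 0.0017, "spin": -0.0013, "finger_gap": 0}, {"x": 0.0183, "y": -0.0013, "z": 0.0017, "spin": -0.0013, "finger_gap": 0}, {"x": 0.0183, "y": -0.0013, "z": 0.0017, "spin": -0.0013, "finger_gap": 0}]'
python3 steer.py '[{"x": 0.0017, "finger_gap": 0}, {"x": 0.0033, "finger_gap": 0}, {"x": 0.0033, "finger_gap": 0}, {"x": 0.0033, "finger_gap": 0}]'
python3 -c "from h import *; go(525.7,336.3,44,-.346)"
```

```text
t: 13.45
eef_pos: [525.1, 336.3, 45.6]
tcp_rot: [3.141, -0.0, -0.346]
ft_force: [0.1, -0.3, -1.3]
opening: 0.369
grip_force: 30.0
t: 13.78
eef_pos: [525.9, 336.0, 45.6]
tcp_rot: [3.142, -0.0, -0.346]
ft_force: [0.2, -0.4, -1.5]
opening: 0.373
grip_force: 30.0
shift [-0.31 -0.2   1.57] turn -0.0002 pos [525.9 336.   45.6] rot [ 3.1415 -0.     -0.3462] q [ 0.46  0.69  1.71 -0.    0.74  2.38] F [ 0.2 -0.4 -1.5] op 0.373
```

Converted, 0.7 mm / 300 = 0.0023, 0.5 mm / 300 = 0.0017.

```bash
python3 steer.py '[{"x": 0.0017, "y": -0.0007, "z": 0.001, "finger_gap": 0}, {"x": 0.0023, "y": -0.0007, "z": 0.001, "finger_gap": 0}, {"x": 0.0023, "y": -0.0007, "z": 0.001, "finger_gap": 0}]'
python3 steer.py '[{"x": 0.0017, "finger_gap": 0}, {"x": 0.0017, "finger_gap": 0}, {"x": 0.0017, "finger_gap": 0}]'
python3 steer.py '[{"x": 0.0013, "finger_gap": 0}, {"x": 0.0013, "finger_gap": 0}, {"x": 0.0013, "finger_gap": 0}]'
python3 -c "from h import *; go(525.7,336.3,44,-.346)"
```

```text
t: 14.03
eef_pos: [526.7, 335.9, 45.2]
tcp_rot: [3.141, -0.0, -0.346]
ft_force: [-1.0, 0.4, -2.4]
opening: 0.375
grip_force: 30.0
t: 14.28
eef_pos: [527.2, 335.8, 45.3]
tcp_rot: [3.142, -0.0, -0.346]
ft_force: [0.1, -0.0, -1.7]
opening: 0.372
grip_force: 30.0
t: 14.53
eef_pos: [527.4, 335.6, 45.2]
tcp_rot: [3.141, 0.0, -0.346]
ft_force: [0.5, 0.2, -1.8]
opening: 0.369
grip_force: 30.0
shift [-1.83 -0.03  1.25] turn -0.0002 pos [527.4 335.6  45.2] rot [ 3.1414e+00  1.0000e-04 -3.4620e-01] q [ 0.46  0.69  1.7  -0.    0.75  2.38] F [ 0.5  0.2 -1.8] op 0.369
```

Converted, 0.4 mm / 300 = 0.0013.

```bash
for i in 1; do python3 steer.py '[{"x": 0.0013, "finger_gap": 0}, {"x": 0.0013, "finger_gap": 0}, {"x": 0.0013, "finger_gap": 0}]'; python3 steer.py '[{"x": 0.001, "finger_gap": 0}, {"x": 0.001, "finger_gap": 0}, {"x": 0.001, "finger_gap": 0}]'; python3 steer.py '[{"x": 0.001, "finger_gap": 0}, {"x": 0.001, "finger_gap": 0}, {"x": 0.001, "finger_gap": 0}]'; done | grep -E "eef|force:"
```

```text
eef_pos: [527.5, 335.6, 45.2]
ft_force: [-2.5, 1.6, -0.5]
grip_force: 30.0
eef_pos: [527.5, 335.5, 45.2]
ft_force: [-5.6, 2.4, -0.5]
grip_force: 30.0
eef_pos: [527.5, 335.5, 45.2]
ft_force: [-5.4, 2.4, 0.3]
grip_force: 30.0
```

Stop contact found. I'll ease it off slightly and lower onto the V in small steps.

Converted, 0.4 mm / 300 = 0.0013, -0.3 mm / 300 = -0.001.

```bash
( python3 steer.py '[{"x": -0.001, "finger_gap": 0}, {"x": -0.001, "z": 0.0013, "finger_gap": 0}, {"x": -0.001, "z": 0.0013, "finger_gap": 0}]'; python3 steer.py '[{"z": 0.001, "finger_gap": 0}, {"z": 0.001, "finger_gap": 0}, {"z": 0.001, "finger_gap": 0}]'; python3 steer.py '[{"z": 0.001, "finger_gap": 0}, {"z": 0.001, "finger_gap": 0}, {"z": 0.001, "finger_gap": 0}]' ) | grep -E "eef|ft_force:"
```

```text
eef_pos: [527.4, 335.6, 44.9]
ft_force: [-5.4, 2.7, 1.1]
eef_pos: [527.4, 335.6, 44.7]
ft_force: [-6.4, 2.1, 1.4]
eef_pos: [527.5, 335.5, 44.5]
ft_force: [-6.4, 2.3, 2.9]
```

Converted, -0.3 mm / 300 = -0.001.

```bash
( python3 steer.py '[{"x": -0.001, "finger_gap": 0}, {"x": -0.001, "finger_gap": 0}, {"x": -0.001, "finger_gap": 0}]'; python3 steer.py '[{"z": 0.001, "finger_gap": 0}, {"z": 0.001, "finger_gap": 0}, {"z": 0.001, "finger_gap": 0}]'; python3 steer.py '[{"z": 0.001, "finger_gap": 0}, {"z": 0.001, "finger_gap": 0}, {"z": 0.001, "finger_gap": 0}]' ) | grep -E "eef|ft_force:"
```

```text
eef_pos: [527.4, 335.6, 44.4]
ft_force: [-6.0, 0.5, 1.7]
eef_pos: [527.5, 335.5, 44.2]
ft_force: [-4.6, 1.4, 4.0]
eef_pos: [527.5, 335.5, 44.2]
ft_force: [-5.5, 0.1, 6.0]
```

Converted, 0.3 mm / 300 = 0.001, -0.1 mm / 300 = -0.0003.

```bash
( python3 steer.py '[{"x": -0.0003, "z": 0.001, "finger_gap": 0}, {"x": -0.0003, "z": 0.001, "finger_gap": 0}, {"x": -0.0003, "z": 0.001, "finger_gap": 0}]'; python3 steer.py '[{"z": 0.001, "finger_gap": 0}, {"z": 0.001, "finger_gap": 0}, {"z": 0.001, "finger_gap": 0}]') | grep -E "eef|ft_force:"; python3 - <<'E'
from h import *
s=env.state();print(s["ft_force"],s["moment"],s["tcp_rot"],s["ft_force"][:2]@[.339,.941])
E
```

```text
eef_pos: [527.5, 335.5, 44.2]
ft_force: [-6.5, -0.0, 8.7]
eef_pos: [527.5, 335.6, 44.1]
ft_force: [-7.9, -1.3, 11.5]
[-7.8808242  -1.25662704 11.46633196] [-0.06683352  1.26615033  0.14622244] [ 3.14149193e+00  1.20789332e-05 -3.45954957e-01] -3.8540854498440074
```

The rows are not in the units I measure in: shifts go in shares of 30 cm and turns go in shares of pi/2 rad. I convert before sending: 0.4 mm / 300 = 0.0013, -0.3 mm / 300 = -0.001.

```bash
( python3 steer.py '[{"x": -0.001, "y": 0.0013, "finger_gap": 0}, {"x": -0.001, "y": 0.0013, "finger_gap": 0}, {"x": -0.001, "y": 0.0013, "finger_gap": 0}]'; python3 steer.py '[{"z": 0.001, "finger_gap": 0}, {"z": 0.001, "finger_gap": 0}, {"z": 0.001, "finger_gap": 0}]') | grep -E "eef|ft_force:"; python3 - <<'E'
from h import *
s=env.state();print(s["ft_force"][:2]@[.339,.941],s["ft_force"][:2]@[.941,-.339])
E
```

```text
eef_pos: [527.5, 335.6, 44.2]
ft_force: [-6.3, 1.9, 9.3]
eef_pos: [527.5, 335.6, 44.1]
ft_force: [-6.5, 0.7, 12.4]
-1.543904764486568 -6.320535494626819
```

Converted, 0.3 mm / 300 = 0.001, -0.2 mm / 300 = -0.0007.

```bash
( python3 steer.py '[{"x": -0.0007, "y": 0.0005, "z": 0.001, "finger_gap": 0}, {"x": -0.0007, "y": 0.0005, "z": 0.001, "finger_gap": 0}, {"x": -0.0007, "y": 0.0005, "z": 0.001, "finger_gap": 0}]'; python3 steer.py '[{"z": 0.0003, "finger_gap": 0}, {"z": 0.0003, "finger_gap": 0}, {"z": 0.0003, "finger_gap": 0}]';python3 steer.py '[{"finger_gap": 0}, {"finger_gap": 0}, {"finger_gap": 0}]') | grep -E "eef|ft_force:"; python3 - <<'E'
from h import *
s=env.state();print(s["ft_force"][:2]@[.339,.941],s["ft_force"][:2]@[.941,-.339])
E
```

```text
eef_pos: [527.5, 335.5, 44.1]
ft_force: [-5.7, -0.1, 14.3]
eef_pos: [527.5, 335.5, 44.1]
ft_force: [-6.6, 0.2, 15.1]
eef_pos: [527.5, 335.5, 44.1]
ft_force: [-5.6, 0.2, 14.9]
-1.6992169436249198 -5.3497271445733
```

Converted, 0.15 mm / 300 = 0.0005, 0.1 mm / 300 = 0.0003.

```bash
( python3 steer.py '[{"y": 0.0005, "finger_gap": 0}, {"y": 0.0005, "z": 0.0003, "finger_gap": 0}, {"y": 0.0005, "z": 0.0003, "finger_gap": 0}, {"y": 0.0005, "z": 0.0003, "finger_gap": 0}]'; python3 steer.py '[{"finger_gap": 0}, {"finger_gap": 0}, {"finger_gap": 0}, {"finger_gap": 0}, {"finger_gap": 0}]') | grep -E "^t|eef|ft_force:"; python3 - <<'E'
from h import *
s=env.state();print(s["ft_force"][:2]@[.339,.941],s["ft_force"][:2]@[.941,-.339],s["grip_force"])
p,d=vision.read_camera("side"); cv2.imwrite("pics/s9.png",cv2.resize(p[110:310,250:450,::-1],(600,600)))
W=cloud("side",d); a=np.array([np.cos(.346),-np.sin(.346)]); D=W[...,:2]-s["eef_pos"][:2]; t=D@a; s_=D@[-a[1],a[0]]; z=W[...,2]
for k in(-1,1):
    m=(abs(t*k-38)<14)&(abs(s_)<19)&(z>56)&(z<76); print(k,fit(W[m],52)[0],np.percentile(z[m],97),m.sum())
E
```

```text
t: 18.87
eef_pos: [527.5, 335.5, 44.1]
tcp_rot: [-3.14, -0.001, -0.346]
ft_force: [-7.3, -0.1, 15.9]
t: 19.28
eef_pos: [527.5, 335.5, 44.1]
tcp_rot: [-3.14, -0.001, -0.346]
ft_force: [-7.0, 1.3, 16.3]
-1.179349947371546 -6.984594693008306 29.999729990959167
-1 [491.70213259 348.05395859  52.93098445] 72.04549766715162 223
1 [563.6167152  321.31250502  56.25798462] 64.0066452851852 53
```

View pics/s9.png

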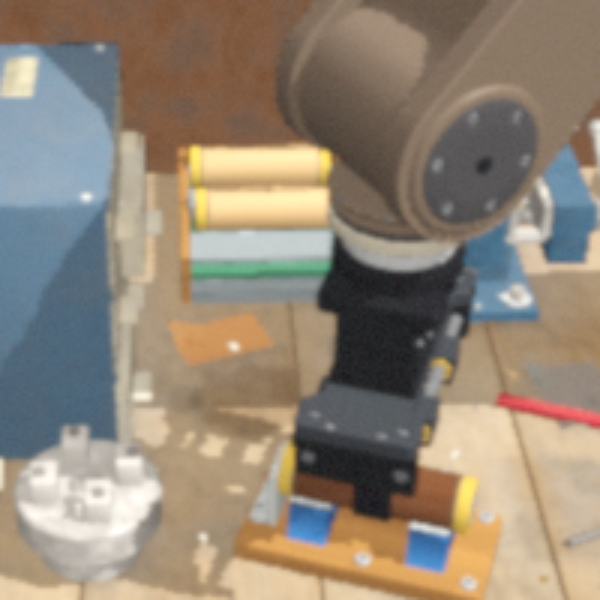

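Dark barrel is seated on both V-rests with its end at the stop (285,470), and both pale barrels lie in the tray at (260,165) and (260,208). A small trim toward 15 N, then hand in.

Converted, -0.1 mm / 300 = -0.0003.

```bash
python3 steer.py '[{"y": 0.0003, "z": -0.0003, "finger_gap": 0}, {"y": 0.0003, "z": -0.0003, "finger_gap": 0}, {"y": 0.0003, "z": -0.0003, "finger_gap": 0}, {"y": 0.0003, "z": -0.0003, "finger_gap": 0}, {"y": 0.0003, "z": -0.0003, "finger_gap": 0}]' && python3 -c "
from h import *
s=env.state();print(s['ft_force'],s['ft_force'][:2]@[.339,.941])
if 12<s['ft_force'][2]<18: print(job_done())"
```

```text
t: 19.75
eef_pos: [527.5, 335.6, 44.1]
tcp_rot: [-3.14, -0.002, -0.346]
ft_force: [-5.6, 1.3, 14.1]
opening: 0.373
grip_force: 30.0
[-5.58081022  1.26876256 14.12548699] -0.6979890988138955
the job is handed in; nothing more can be done
None
```

The job is handed in at about 19.8 s: the pale barrel lies in the tray's middle groove, and the dark one is in the cradle against the stop, still gripped and pressed down with about 14 N (last reading, sideways force under 1 N).

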